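# Lock the wing screw of a loose batten in the holding jig

### The job

Lay the straight wooden batten flat in the middle of the channel of the wooden holding jig on the board, with its wing screw still turned across it: outside the jig the batten only spins round with its screw. Then, with the batten braced by the jig's rails, turn the wing screw clockwise (seen from above) until its wing lies along the batten, and leave the batten in the jig. Leave the round knob, which has the same wing screw, where it is.

Things in the scene. Friction and masses are not known exactly. Their poses are not given: they have to be found in the camera images.
- batten_mid (a point): Centre (half-way up) of the batten: a loose straight bar of mid-brown wood, 140 x 30 x 20 mm, about 0.12 kg, on the dark table top. x along its length, z up. A steel wing screw stands upright in the middle of its top; the centre of the wing is 33 mm straight above this point. The batten can be lifted and carried by the wing; free of the jig and not pressed down, it turns with the screw
- batten_screw (a joint): Wing screw's angle relative to the batten, rad. 0: wing across the batten; grows clockwise seen from above; 1.57: wing along the batten. Starts at 0.2 to 0.6, stops at 0 and 2.4, stiff (0.12 N m), stays where left. The upright flat wing is 44 mm long, 9 mm thick, 22 mm high, on a neck that holds its lower edge 12 mm above the wood
- jig_floor (a point): Centre of the channel floor of the holding jig, fixed on the pale board: plywood base 180 x 100 x 6 mm with two dark wooden rails 170 mm long, 20 wide, 14 high above the floor. Channel 50 mm wide along x, open at top and ends; z up. The batten has 10 mm room each side and swings 8 degrees either way before the rails brace it (clockwise when the screw is turned clockwise)
- disc_mid (a point): Centre (half-way up) of a loose round knob of the same wood, 80 mm across and 20 mm thick, with the same wing screw. A bystander: leave it alone
There are look-alikes about, which are no part of the job. Leave any red look-alike of the part that bears batten_mid alone.

How it is judged:
By the outcome, as a careful person would: the job done as asked, in the order asked, and still so for the second after the job is handed in, with the robot touching nothing.
It also fails if it takes over 40 s, if anything falls off the work surface, if the arm or the gripper's body presses on something with over 40 N, if the wrist force passes 120 N, or if a joint passes its speed limit or range.

### The arm

A 6-joint arm with a two-finger parallel gripper is mounted at the origin on the work surface. World frame = base frame: x ahead of the robot, y to its left, z up, the work surface at z = 0. Lengths are in m, angles in rad, forces in N, time in s.
With the tool pointing down it reaches from about 0.275 to 0.85 m from the base axis. Payload 19 kg.
Tool frame: the origin (TCP) lies midway between the tips of the shut fingers; the grasp point (between the pads) lies 19 mm behind it (hold_point_z is the x of the grasp point in the tool frame, in m); x points along the fingers, y is the direction in which the jaws open and shut, and the axes are right-handed (so a half turn about x gives the same grasp; the last joint's range is limited). The gripper opens to 85 mm and grips with 20 to 120 N. Pads are 22 mm wide; open, the fingers measure 114 mm over their backs; the gripper's body (76 mm by 85 mm) begins 54 mm behind the grasp point. The pads swing forward as they close: fully open they stand 13 mm farther back than shut.
Start: joints at [-1.256, 0.15, 1.437, -0, 1.554, -0.134], TCP at [0.249, -0.518, 0.231] pointing down, gripper open.
Joint ranges: [-2.8, 2.8], [-0.68, 2.1], [0.12, 2.68], [-1.39, 4.53], [0.16, 2.79], [-2.81, 2.81]. Speed limits (rad/s): [1.89, 1.89, 2.22, 3.01, 3.01, 3.01].

### API

Orientations are given as a rotation vector (axis times angle).
In Python, from rig import * gives the robot as it stands.
- The arm moves only by the shell command python3 -m creep 'ROWS'. ROWS is JSON, a list of rows, each an object of numbers: "x", "y", "z": the shift along the tool's x, y, z in m; "rx", "ry", "rz": the turn, a rotation vector about the tool's x, y, z in rad; "fingers": the opening in per cent of the stroke, from 0 (shut) to 100 (fully open). In form: [{"x": .., "y": .., "z": .., "rx": .., "ry": .., "rz": .., "fingers": ..}, ...]. A call has 1 to 5 rows; each row shifts and turns the commanded pose from where the row before left it, along the tool's axes as they then stand; what a row does not reach is not made up. A row lasts 1/8 s, in which the tool goes at most 62.5 mm and 10.7 degrees, less where a joint would pass 70% of its speed; a pose out of reach is approached as far as the arm can. A call with a gripper value outside its range is refused whole. The fingers move at their own pace and stop on an object; the grip force is fixed at half the most. Time passes only in rows, so rows that do not move let the fingers close. It gives the time, the measured TCP pose, the force and the opening at its end, in the units of the state.
- read_state(): the state, without advancing time (a new reading comes with each control period).
- snapshot(name): name is "side" or "top"; returns the picture (400x640x3 uint8, red, green, blue); there is no depth.
- calibration(name): a dict with "mtx" (3x3 intrinsics, pixels), "rvec" (rotation vector, rad) and "tvec" (3), from world to camera coordinates, as OpenCV has them. Camera axes: x right, y down, z forward; pixel columns grow to the right and rows downward; lengths in m; the calibration is good to about 2 mm. A picture is of the moment at which its call begins. calibration takes no time and is no camera call.
- job_done(): hands the job in, once; it reports no verdict.
The state is a dict: "t": time; "q": joint angles; "joint_vel": joint speeds; "tau": joint torques, N m; "eef_pos": TCP position; "ee_rot": TCP orientation; "force": force on the tool from outside, world axes, zero at the start; "moment": the same for the moment, N m; "opening": finger opening in m.
Only numpy, scipy, OpenCV 4.12 (cv2) and the standard library are available. Lean on these libraries where they do the work, as an engineer would, in place of code of your own. Each camera call takes 0.05 s, during which the arm holds its last target.

## Working session

There is one attempt and no reset: what is moved stays moved. The work goes in short steps, Python scripts to look and compute and a shell command to move; the robot and the scene stay as the last step left them, time stands still between calls to the robot, and variables do not carry over. Pictures are saved under pics/ and viewed, and the job is handed in when it is done.

```bash
mkdir -p pics; ls
python3 - <<'E'
from rig import *
import cv2
print(read_state())
for n in("side","top"):
    im=snapshot(n); cv2.imwrite(f"pics/{n}0.png",im[:,:,::-1]); print(calibration(n))
E
```

```text
pics
{'t': 0.0, 'q': array([-1.25596594e+00,  1.50965580e-01,  1.43798635e+00,  9.01100703e-06,
        1.55381839e+00, -1.34002688e-01]), 'joint_vel': array([ 0.00019985, -0.00114789, -0.00056345, -0.00105498, -0.0005232 ,
       -0.00068193]), 'tau': array([-6.17291917e-04, -7.13057899e+01, -5.70869994e+01, -3.57155159e-04,
        8.78330204e-03,  9.82980532e-05]), 'eef_pos': array([ 0.24941016, -0.5178291 ,  0.23070934]), 'ee_rot': array([ 1.97280355,  0.45152483, -1.97300057]), 'force': array([-0.56153022, -0.07369575, -0.19195895]), 'moment': array([-0.00168339, -0.02115858,  0.05193354]), 'opening': 0.0855712137299299}
{'mtx': array([[367.46322116,   0.        , 319.81551635],
       [  0.        , 367.46322116, 210.62824472],
       [  0.        ,   0.        ,   1.        ]]), 'rvec': array([ 0.97884074, -2.22226653,  1.29417102]), 'tvec': array([0.34375637, 0.21231839, 0.7159706 ])}
{'mtx': array([[365.53717307,   0.        , 319.15074075],
       [  0.        , 365.53717307, 200.44147185],
       [  0.        ,   0.        ,   1.        ]]), 'rvec': array([ 2.11658226, -2.17356073,  0.14859522]), 'tvec': array([0.03692562, 0.45357172, 0.74320553])}
```

View pics/top0.png

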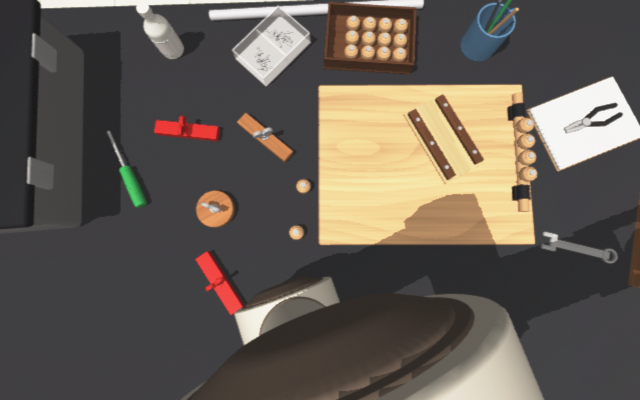

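View pics/side0.png

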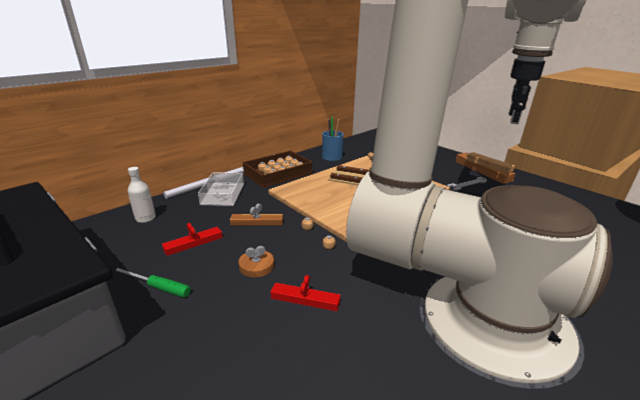

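The top view shows the batten near (265,137), the jig near (445,138) and the knob near (215,208). There are two red look-alikes. I'll enlarge the batten and the jig.

Run:
```python
import cv2,numpy as np
t=cv2.imread("pics/top0.png");s=cv2.imread("pics/side0.png")
def crop(im,x,y,w,h,f,n):
    cv2.imwrite(n,cv2.resize(im[y:y+h,x:x+w],None,fx=f,fy=f,interpolation=cv2.INTER_CUBIC))
crop(t,230,105,70,60,10,"pics/c_b.png")
crop(t,400,85,90,105,5.7,"pics/c_j.png")
crop(s,220,195,75,40,10,"pics/c_sb.png")
```

```text
(no output)
```

View pics/c_b.png

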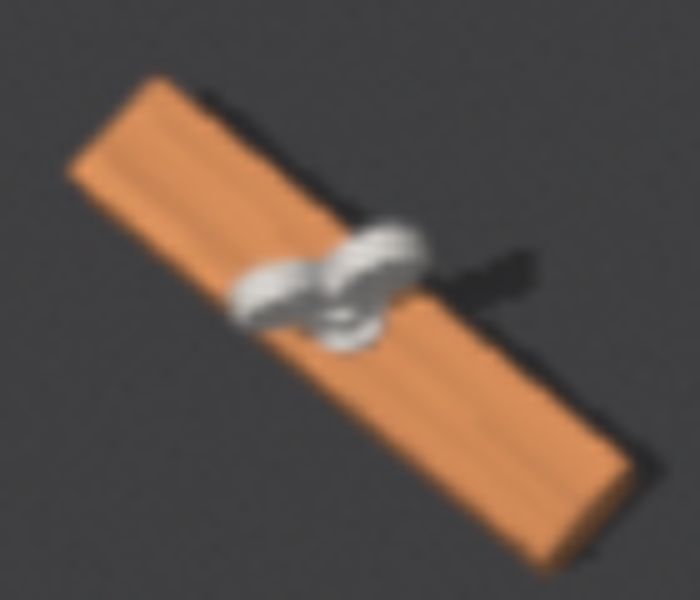

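View pics/c_j.png

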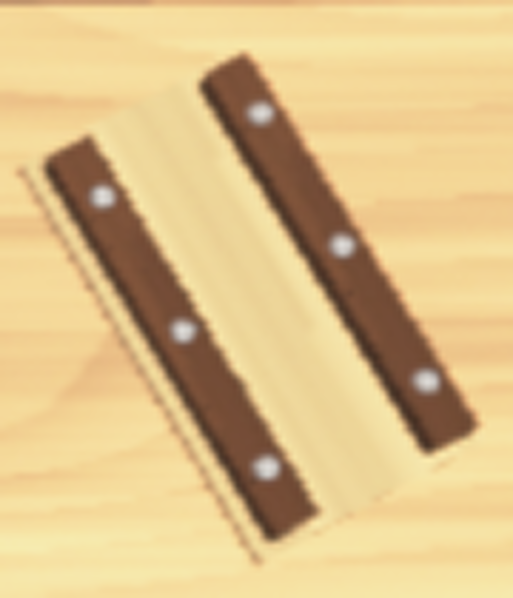

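View pics/c_sb.png

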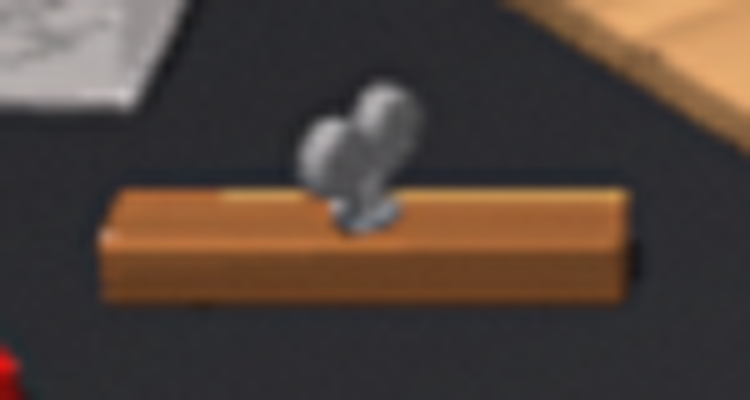

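```bash
cat > h.py <<'E'
import numpy as np,cv2
from rig import *
def cam(n):
    c=calibration(n);R=cv2.Rodrigues(c["rvec"])[0];return np.array(c["mtx"]),R,np.array(c["tvec"]).ravel()
def ray(n,px):
    K,R,t=cam(n);d=R.T@np.linalg.inv(K)@[px[0],px[1],1];return -R.T@t,d
def onz(n,px,z):
    o,d=ray(n,px);return o+d*(z-o[2])/d[2]
def tri(a,b):
    o1,d1=ray("top",a);o2,d2=ray("side",b)
    s=np.linalg.lstsq(np.c_[d1,-d2],o2-o1,rcond=None)[0]
    p,q=o1+s[0]*d1,o2+s[1]*d2;return (p+q)/2,np.linalg.norm(p-q)
def proj(n,P):
    c=calibration(n);return cv2.projectPoints(np.atleast_2d(np.float64(P)),c["rvec"],c["tvec"],c["mtx"],None)[0][:,0]
def cr(u,x,y,f): return ((u[0]+.5)/f-.5+x,(u[1]+.5)/f-.5+y)
E
python3 - <<'E'
from h import *
np.set_printoptions(precision=4,suppress=True)
B=lambda u:cr(u,230,105,10);J=lambda u:cr(u,400,85,5.7)
c=[onz("top",B(u),.02)[:2] for u in[(160,75),(70,172),(545,560),(632,465)]]
c=np.array(c);print(c,c.mean(0)); print([np.linalg.norm(c[i]-c[i-1]) for i in range(4)])
m1=(c[0]+c[1])/2;m2=(c[2]+c[3])/2;d=m1-m2;print("bat yaw",np.degrees(np.arctan2(d[1],d[0])))
w=[onz("top",B(u),.053)[:2] for u in[(235,300),(425,255)]];w=np.array(w)
w=[onz("top",B(u),.050)[:2] for u in[(262,290),(388,247)]];w=np.array(w)
print("wing",w,w.mean(0),np.degrees(np.arctan2(*(w[0]-w[1])[::-1])))
S=lambda u:cr(u,220,195,10)
print(tri(B((325,280)),S((360,140))))
for a,b in[((319,85),(270,190)),]: print("board",tri(a,b))
for z in(.02,.03,.04):
  s=np.array([onz("top",J(u),z)[:2] for u in[(103,196),(183,330),(266,467),(261,113),(343,245),(427,380)]])
  d=s[0]-s[2]+s[3]-s[5]
  cc=np.array([onz("top",J(u),z)[:2] for u in[(90,137),(318,512),(248,55),(478,427)]])
  print(z,s.mean(0),np.degrees(np.arctan2(d[1],d[0])),np.linalg.norm(s[:3]-s[3:],axis=1),np.linalg.norm(cc[0]-cc[1]),np.linalg.norm(cc[2]-cc[3]))
E
```

```text
[[0.6604 0.1843]
 [0.6383 0.2043]
 [0.5466 0.0995]
 [0.5675 0.0801]] [0.6032 0.1421]
[np.float64(0.13956428907292712), np.float64(0.02979597997761257), np.float64(0.1392639503410871), np.float64(0.028547294128944276)]
bat yaw 48.55395273338751
wing [[0.5996 0.1562]
 [0.6084 0.1293]] [0.604  0.1427] 108.03152562282851
(array([0.6034, 0.1439, 0.0456]), np.float64(0.001252791875959808))
board (array([0.7195, 0.0166, 0.0161]), np.float64(0.0049908243366237025))
0.02 [ 0.5946 -0.2586] 26.814264487131112 [0.0717 0.0721 0.0721] 0.1706663736990762 0.17090886453059098
0.03 [ 0.5913 -0.255 ] 26.814264487131116 [0.0708 0.0711 0.0712] 0.16847941213645704 0.16871879562985775
0.04 [ 0.5881 -0.2514] 26.814264487131112 [0.0698 0.0702 0.0703] 0.16629245057383785 0.1665287267291243
```

Run:
```python
import cv2
s=cv2.imread("pics/side0.png")
cv2.imwrite("pics/c_sj.png",cv2.resize(s[150:250,255:385],None,fx=6,fy=6,interpolation=cv2.INTER_CUBIC))
```

```text
(no output)
```

View pics/c_sj.png

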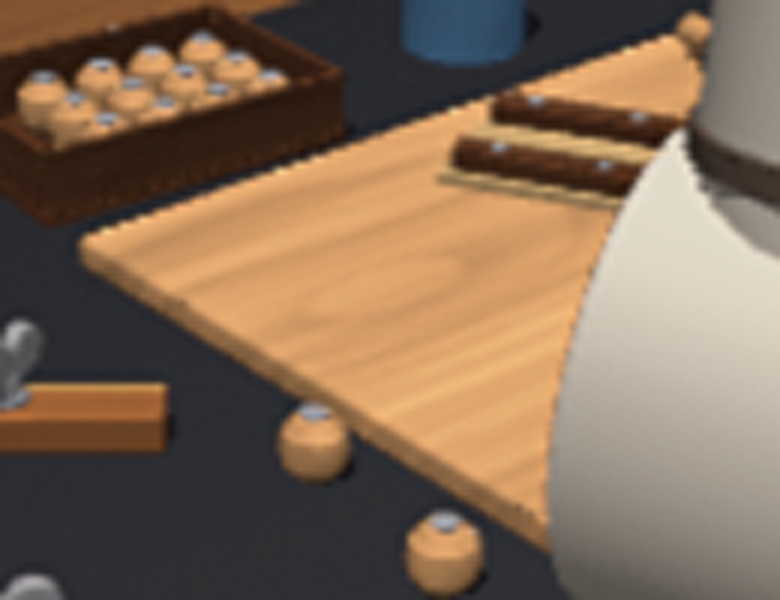

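Run:
```python
from h import *
np.set_printoptions(precision=4,suppress=True)
J=lambda u:cr(u,400,85,5.7);S=lambda u:cr(u,255,150,6)
for a,b in[((103,196),(498,147)),((183,330),(605,165)),((261,113),(536,100)),((343,245),(640,118))]: print(tri(J(a),S(b)))
# board corner
T=cv2.imread("pics/top0.png")
print(tri((319,86),S((82,245))), onz("side",S((82,268)),0))
st=read_state();R=cv2.Rodrigues(st["ee_rot"])[0];print(R,st["eef_pos"])
```

```text
(array([ 0.6266, -0.1932,  0.039 ]), np.float64(0.0009835459492910671))
(array([ 0.5729, -0.2202,  0.0388]), np.float64(0.00016542359639587005))
(array([ 0.6578, -0.2556,  0.0393]), np.float64(0.000827095410796068))
(array([ 0.6044, -0.2838,  0.0377]), np.float64(0.0007348375187782045))
(array([0.7207, 0.0188, 0.0138]), np.float64(0.001351030041159546)) [0.7225 0.0193 0.    ]
[[-0.0003  0.4339 -0.901 ]
 [ 0.001  -0.901  -0.4339]
 [-1.     -0.0011 -0.0002]] [ 0.2494 -0.5178  0.2308]
```

```bash
R='{"y":-0.0294,"z":-0.0404}'; python3 -m creep '[{"y":-0.0294,"z":-0.0404},{"y":-0.0294,"z":-0.0404},{"y":-0.0294,"z":-0.0404},{"y":-0.0294,"z":-0.0404},{"y":-0.0294,"z":-0.0404}]'; python3 -m creep '[{"y":-0.0294,"z":-0.0404},{"y":-0.0294,"z":-0.0404},{"y":-0.0294,"z":-0.0404},{"y":-0.0294,"z":-0.0404},{"y":-0.0294,"z":-0.0404}]'
```

```text
validation failed for argument at $[0]...
validation failed for argument at $[0]...
```

```bash
python3 -m creep '[{"x":0,"y":-0.0294,"z":-0.0404,"rx":0,"ry":0,"rz":0,"fingers":100},{"x":0,"y":-0.0294,"z":-0.0404,"rx":0,"ry":0,"rz":0,"fingers":100},{"x":0,"y":-0.0294,"z":-0.0404,"rx":0,"ry":0,"rz":0,"fingers":100},{"x":0,"y":-0.0294,"z":-0.0404,"rx":0,"ry":0,"rz":0,"fingers":100},{"x":0,"y":-0.0294,"z":-0.0404,"rx":0,"ry":0,"rz":0,"fingers":100}]'
```

```text
t: 0.72
eef_pos: [0.3681, -0.2964, 0.2311]
ee_rot: [1.973, 0.45, -1.973]
force: [1.8, -0.7, 0.1]
opening: 0.0854
```

```bash
python3 -m creep '[{"x":0,"y":-0.0294,"z":-0.0404,"rx":0,"ry":0,"rz":0,"fingers":100},{"x":0,"y":-0.0294,"z":-0.0404,"rx":0,"ry":0,"rz":0,"fingers":100},{"x":0,"y":-0.0294,"z":-0.0404,"rx":0,"ry":0,"rz":0,"fingers":100},{"x":0,"y":-0.0294,"z":-0.0404,"rx":0,"ry":0,"rz":0,"fingers":100},{"x":0,"y":-0.0294,"z":-0.0404,"rx":0,"ry":0,"rz":0,"fingers":100}]'; python3 -m creep '[{"x":0,"y":-0.0294,"z":-0.0404,"rx":0,"ry":0,"rz":0,"fingers":100},{"x":0,"y":-0.0294,"z":-0.0404,"rx":0,"ry":0,"rz":0,"fingers":100},{"x":0,"y":-0.0294,"z":-0.0404,"rx":0,"ry":0,"rz":0,"fingers":100},{"x":0,"y":-0.0294,"z":-0.0404,"rx":0,"ry":0,"rz":0,"fingers":100},{"x":0,"y":-0.0294,"z":-0.0404,"rx":0,"ry":0,"rz":0,"fingers":100}]'; python3 -m creep '[{"x":0,"y":0,"z":0,"rx":-0.18,"ry":0,"rz":0,"fingers":60},{"x":0,"y":0,"z":0,"rx":-0.18,"ry":0,"rz":0,"fingers":60},{"x":0,"y":0,"z":0,"rx":-0.18,"ry":0,"rz":0,"fingers":60},{"x":0,"y":0,"z":0,"rx":-0.18,"ry":0,"rz":0,"fingers":60}]'; python3 -m creep '[{"x":0,"y":0,"z":0,"rx":-0.18,"ry":0,"rz":0,"fingers":60},{"x":0,"y":0,"z":0,"rx":-0.18,"ry":0,"rz":0,"fingers":60},{"x":0,"y":0,"z":0,"rx":-0.18,"ry":0,"rz":0,"fingers":60},{"x":0,"y":0,"z":0,"rx":-0.176,"ry":0,"rz":0,"fingers":60},{"x":0,"y":0,"z":0,"rx":0,"ry":0,"rz":0,"fingers":60}]'
cat > st.py <<'E'
from h import *
st=read_state();R=cv2.Rodrigues(st["ee_rot"])[0]
print("t",round(st["t"],2),"pos",st["eef_pos"].round(4),"yaw",round(np.degrees(np.arctan2(R[1,1],R[0,1])),2),"q",st["q"].round(3),"F",st["force"].round(1),"M",st["moment"].round(2),"op",round(st["opening"],4))
def go(p,yaw):
    d=R.T@(np.array(p)-st["eef_pos"]);y=np.degrees(np.arctan2(R[1,1],R[0,1]))
    print("shift",d.round(4),"rx",round(np.radians(y-yaw),4))
E
python3 -c "
from st import *
go([.6035,.1425,.026],18)"
```

```text
t: 1.35
eef_pos: [0.4863, -0.0762, 0.2312]
ee_rot: [1.972, 0.45, -1.973]
force: [0.7, -1.1, 1.5]
opening: 0.086
t: 1.98
eef_pos: [0.6046, 0.1438, 0.231]
ee_rot: [1.972, 0.45, -1.973]
force: [0.7, -0.3, -0.4]
opening: 0.0851
t: 2.48
eef_pos: [0.604, 0.1422, 0.2309]
ee_rot: [1.494, 0.996, -1.495]
force: [-0.0, -0.3, 0.1]
opening: 0.0514
t: 3.1
eef_pos: [0.604, 0.1422, 0.231]
ee_rot: [0.975, 1.342, -0.976]
force: [0.3, -1.0, 0.2]
opening: 0.0514
t 3.1 pos [0.604  0.1422 0.231 ] yaw 17.94 q [ 0.107  0.246  1.324  0.     1.572 -0.206] F [ 0.3 -1.   0.2] M [ 0.03 -0.02 -0.06] op 0.0514
shift [ 0.205  -0.0003 -0.0004] rx -0.001
```

```bash
python3 -m creep '[{"x":0.05,"y":0,"z":0,"rx":0,"ry":0,"rz":0,"fingers":60},{"x":0.05,"y":0,"z":0,"rx":0,"ry":0,"rz":0,"fingers":60},{"x":0.04,"y":0,"z":0,"rx":0,"ry":0,"rz":0,"fingers":60},{"x":0,"y":0,"z":0,"rx":0,"ry":0,"rz":0,"fingers":60}]'
python3 - <<'E'
from st import *
a=snapshot("top");b=snapshot("side")
a=cv2.resize(a[95:175,220:310],None,fx=5,fy=5,interpolation=2);b=cv2.resize(b[160:240,210:300],None,fx=5,fy=5,interpolation=2)
cv2.imwrite("pics/a1.png",np.vstack([a,b])[:,:,::-1])
E
```

```text
t: 3.6
eef_pos: [0.6025, 0.1421, 0.0886]
ee_rot: [0.975, 1.344, -0.981]
force: [-0.2, -0.4, 0.4]
opening: 0.051
t 3.6 pos [0.6025 0.1421 0.0886] yaw 17.77 q [ 0.107  0.328  1.514  0.     1.305 -0.203] F [-0.2 -0.4  0.4] M [-0.07  0.01  0.01] op 0.051
```

View pics/a1.png

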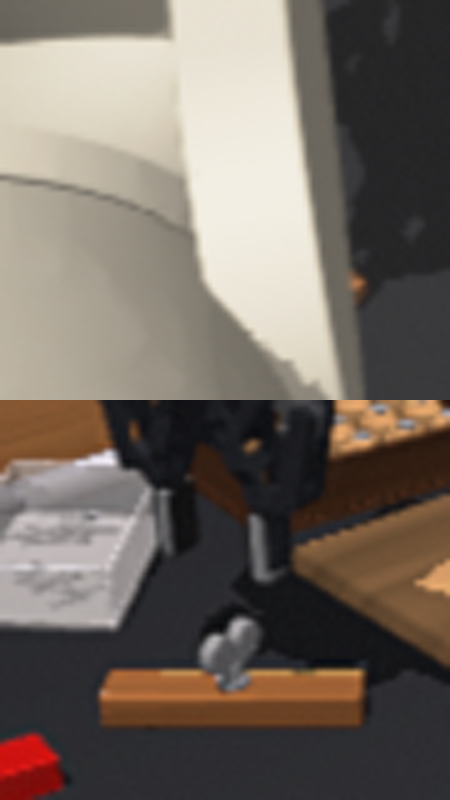

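The arm hides the batten in the top view. The side view shows the fingers straddling the wing at about (230,640), centred on it. Next I go down and close.

```bash
python3 -m creep '[{"x":0.03,"y":0,"z":0,"rx":0,"ry":0,"rz":0,"fingers":60},{"x":0.03,"y":0,"z":-0.001,"rx":0,"ry":0,"rz":0,"fingers":60},{"x":0,"y":0,"z":0,"rx":0,"ry":0,"rz":0,"fingers":60}]'; python3 st.py;python3 -m creep '[{"x":0,"y":0,"z":0,"rx":0,"ry":0,"rz":0,"fingers":0},{"x":0,"y":0,"z":0,"rx":0,"ry":0,"rz":0,"fingers":0},{"x":0,"y":0,"z":0,"rx":0,"ry":0,"rz":0,"fingers":0},{"x":0,"y":0,"z":0,"rx":0,"ry":0,"rz":0,"fingers":0},{"x":0,"y":0,"z":0,"rx":0,"ry":0,"rz":0,"fingers":0}]'; python3 st.py
```

```text
t: 4.08
eef_pos: [0.6037, 0.1432, 0.0316]
ee_rot: [0.975, 1.342, -0.976]
force: [0.1, 0.9, -0.3]
opening: 0.051
t 4.08 pos [0.6037 0.1432 0.0316] yaw 17.92 q [ 0.109  0.381  1.567  0.     1.194 -0.204] F [ 0.1  0.9 -0.3] M [-0.02  0.04  0.05] op 0.051
t: 4.7
eef_pos: [0.6046, 0.1432, 0.033]
ee_rot: [0.976, 1.34, -0.973]
force: [-0.8, 0.5, 10.3]
opening: 0.0076
t 4.7 pos [0.6046 0.1432 0.033 ] yaw 17.98 q [ 0.109  0.38   1.566  0.     1.193 -0.205] F [-0.8  0.5 10.3] M [-0.09  0.39 -0.01] op 0.0076
```

```bash
python3 -m creep '[{"x":-0.01,"y":0,"z":0,"rx":0,"ry":0,"rz":0,"fingers":0},{"x":-0.03,"y":0,"z":0,"rx":0,"ry":0,"rz":0,"fingers":0},{"x":-0.04,"y":0,"z":0,"rx":0,"ry":0,"rz":0,"fingers":0},{"x":0,"y":0,"z":0,"rx":0,"ry":0,"rz":0,"fingers":0}]'
python3 - <<'E'
from st import *
b=snapshot("side")
b=cv2.resize(b[160:240,210:300],None,fx=7,fy=7,interpolation=2)
cv2.imwrite("pics/a2.png",b[:,:,::-1])
E
```

```text
t: 5.2
eef_pos: [0.6053, 0.1434, 0.1154]
ee_rot: [0.977, 1.337, -0.971]
force: [0.8, 1.5, -1.8]
opening: 0.0076
t 5.2 pos [0.6053 0.1434 0.1154] yaw 17.99 q [ 0.109  0.305  1.486  0.     1.344 -0.205] F [ 0.8  1.5 -1.8] M [-0.    0.05  0.02] op 0.0076
```

View pics/a2.png

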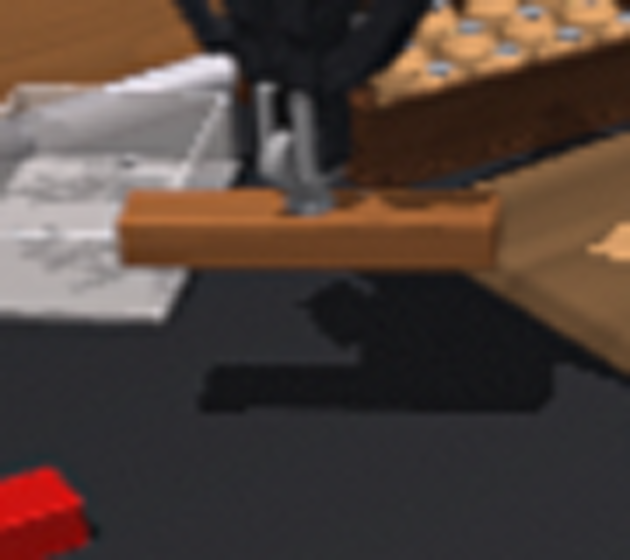

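The batten is lifted and level. Its front lower edge runs from (122,262) to (490,268) in the crop. I'll measure how it sits in the hand.

Run:
```python
from st import *
S=lambda u:cr(u,210,160,7)
for z,l in((.0824,[(122,264),(490,269)]),(.1024,[(122,226),(497,230)])):
    p=np.array([onz("side",S(u),z)[:2] for u in l]);d=p[1]-p[0];print(p,np.linalg.norm(d),np.degrees(np.arctan2(-d[1],-d[0])),p.mean(0))
# predicted corners: centre tcp, yaw 48.55
for yaw in(46.5,48.5,50.5):
    a=np.radians(yaw);e=np.array([np.cos(a),np.sin(a)]);n=np.array([-e[1],e[0]])
    P=[[*(st["eef_pos"][:2]+sx*.07*e+sn*.015*n),z] for z in(.0824,.1024) for sx in(1,-1) for sn in (1,)]
    print(yaw,((proj("side",P)-[210,160]+.5)*7).round(0).tolist())
go([.5893,-.2528,.12],18-21.7)
```

```text
t 5.25 pos [0.6044 0.1433 0.1132] yaw 17.99 q [ 0.109  0.307  1.489  0.     1.343 -0.205] F [-1.2  0.5 -2. ] M [ 0.02  0.02 -0.01] op 0.0079
[[0.64740363 0.20085325]
 [0.55357654 0.10020493]] 0.13759944195488397 47.0088270332285 [0.60049009 0.15052909]
[[0.63898602 0.20332074]
 [0.54576108 0.10198121]] 0.13769745644035436 47.388220347102035 [0.59237355 0.15265097]
46.5 [[122.0, 273.0], [498.0, 279.0], [116.0, 225.0], [496.0, 232.0]]
48.5 [[122.0, 276.0], [500.0, 276.0], [116.0, 228.0], [498.0, 229.0]]
50.5 [[122.0, 279.0], [502.0, 273.0], [116.0, 231.0], [500.0, 226.0]]
shift [-0.007  -0.1367  0.372 ] rx 0.3785
```

```bash
python3 -m creep '[{"x":0,"y":-0.0171,"z":0.0465,"rx":0,"ry":0,"rz":0,"fingers":0},{"x":0,"y":-0.0171,"z":0.0465,"rx":0,"ry":0,"rz":0,"fingers":0},{"x":0,"y":-0.0171,"z":0.0465,"rx":0,"ry":0,"rz":0,"fingers":0},{"x":0,"y":-0.0171,"z":0.0465,"rx":0,"ry":0,"rz":0,"fingers":0}]';python3 -m creep '[{"x":0,"y":-0.0171,"z":0.0465,"rx":0,"ry":0,"rz":0,"fingers":0},{"x":0,"y":-0.0171,"z":0.0465,"rx":0,"ry":0,"rz":0,"fingers":0},{"x":0,"y":-0.0171,"z":0.0465,"rx":0,"ry":0,"rz":0,"fingers":0},{"x":0,"y":-0.0171,"z":0.0465,"rx":0,"ry":0,"rz":0,"fingers":0}]'; python3 -m creep '[{"x":0,"y":0,"z":0,"rx":0.12,"ry":0,"rz":0,"fingers":0},{"x":0,"y":0,"z":0,"rx":0.13,"ry":0,"rz":0,"fingers":0},{"x":0,"y":0,"z":0,"rx":0.12,"ry":0,"rz":0,"fingers":0},{"x":0,"y":0,"z":0,"rx":0,"ry":0,"rz":0,"fingers":0}]'
python3 - <<'E'
from st import *
go([.5893,-.2528,.12],-3.3)
a=snapshot("top");b=snapshot("side")
a=cv2.resize(a[60:200,380:520],None,fx=4,fy=4,interpolation=2);b=b=cv2.resize(b[110:210,300:380],None,fx=5,fy=5,interpolation=2)
cv2.imwrite("pics/a3.png",a[:,:,::-1]);cv2.imwrite("pics/a3s.png",b[:,:,::-1])
E
```

```text
t: 5.75
eef_pos: [0.5955, -0.0563, 0.1105]
ee_rot: [0.975, 1.343, -0.975]
force: [0.7, -0.0, -2.1]
opening: 0.0076
t: 6.25
eef_pos: [0.5879, -0.2543, 0.1104]
ee_rot: [0.975, 1.343, -0.975]
force: [0.4, 0.9, -1.3]
opening: 0.0078
t: 6.75
eef_pos: [0.5882, -0.2527, 0.1104]
ee_rot: [1.25, 1.184, -1.251]
force: [0.1, 0.1, -1.7]
opening: 0.0073
t 6.75 pos [ 0.5882 -0.2527  0.1104] yaw -3.18 q [-0.526  0.349  1.439  0.     1.355 -0.471] F [ 0.1  0.1 -1.7] M [-0.03 -0.05 -0.03] op 0.0073
shift [-0.0096  0.0011  0.    ] rx 0.0021
```

View pics/a3.png

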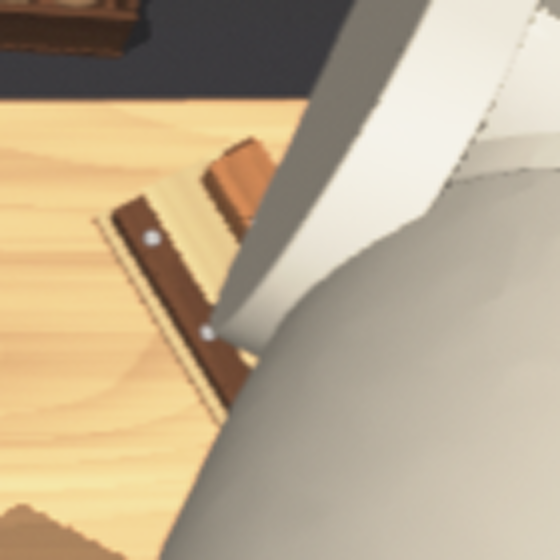

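View pics/a3s.png

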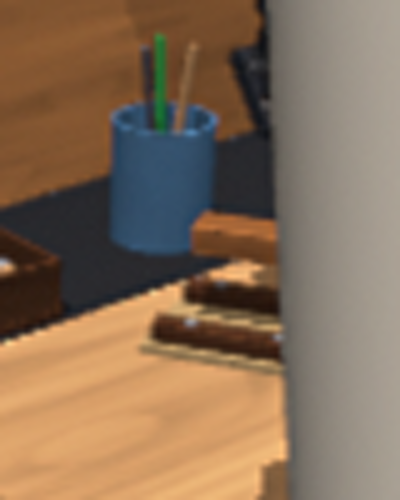

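The top view shows the batten's far end above the channel, with its end edge near (207,178)–(256,138). I'll compare that with a prediction.

```bash
python3 - <<'E'
from st import *
for yaw in(25,26.8,29):
    a=np.radians(yaw);e=np.array([np.cos(a),np.sin(a)]);n=np.array([-e[1],e[0]])
    P=[[*(st["eef_pos"][:2]+.07*e+sn*.015*n),z] for z in(.0774,.0974) for sn in (1,-1)]
    print(yaw,((proj("top",P)-[380,60]+.5)*4).round(0).tolist(),((proj("side",P)-[300,110]+.5)*5).round(0).tolist())
# jig model predicted far rail end corners, z=.036
a=np.radians(26.8);e=np.array([np.cos(a),np.sin(a)]);n=np.array([-e[1],e[0]]);c=np.array([.5893,-.2528])
P=[[*(c+.085*e+s*n),.036] for s in(.045,.025,-.025)]
print(((proj("top",P)-[380,60]+.5)*4).round(0).tolist(),((proj("side",P)-[300,110]+.5)*5).round(0).tolist())
E
python3 - <<'E'
import cv2
a=cv2.imread("pics/a3.png");cv2.imwrite("pics/a3b.png",cv2.resize(a[110:260,80:300],None,fx=3.5,fy=3.5,interpolation=2))
E
```

```text
t 6.85 pos [ 0.5884 -0.2527  0.1107] yaw -3.04 q [-0.526  0.349  1.438  0.     1.355 -0.473] F [-0.5  0.8 -0.5] M [ 0.   -0.07  0.01] op 0.0078
25 [[200.0, 175.0], [251.0, 150.0], [212.0, 159.0], [264.0, 133.0]] [[190.0, 254.0], [206.0, 238.0], [192.0, 225.0], [207.0, 210.0]]
26.8 [[197.0, 177.0], [247.0, 151.0], [209.0, 161.0], [260.0, 134.0]] [[190.0, 255.0], [204.0, 239.0], [191.0, 226.0], [205.0, 211.0]]
29 [[193.0, 181.0], [242.0, 153.0], [205.0, 165.0], [255.0, 136.0]] [[190.0, 257.0], [202.0, 241.0], [191.0, 228.0], [203.0, 212.0]]
[[114.0, 208.0], [145.0, 192.0], [224.0, 150.0]] [[151.0, 326.0], [161.0, 315.0], [184.0, 287.0]]
```

View pics/a3b.png

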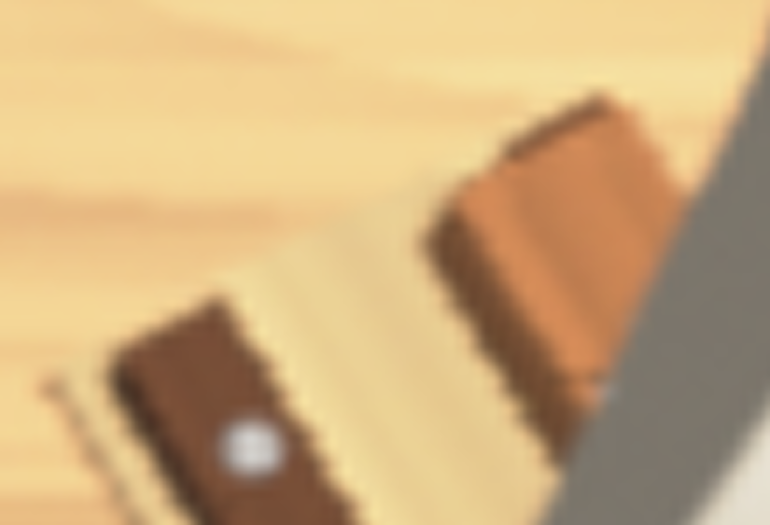

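Batten and jig residuals agree to within about 2 mm, so the batten is over the channel. I'll lower it, watching the force.

```bash
python3 -m creep '[{"x":0.02,"y":0,"z":0,"rx":0,"ry":0,"rz":0,"fingers":0},{"x":0.015,"y":0,"z":0,"rx":0,"ry":0,"rz":0,"fingers":0},{"x":0,"y":0,"z":0,"rx":0,"ry":0,"rz":0,"fingers":0}]';python3 -m creep '[{"x":0.006,"y":0,"z":0,"rx":0,"ry":0,"rz":0,"fingers":0},{"x":0.005,"y":0,"z":0,"rx":0,"ry":0,"rz":0,"fingers":0},{"x":0.003,"y":0,"z":0,"rx":0,"ry":0,"rz":0,"fingers":0},{"x":0,"y":0,"z":0,"rx":0,"ry":0,"rz":0,"fingers":0}]'
```

```text
t: 7.22
eef_pos: [0.5877, -0.2524, 0.0741]
ee_rot: [1.25, 1.186, -1.251]
force: [0.2, 0.9, -0.9]
opening: 0.0076
t: 7.72
eef_pos: [0.5885, -0.2528, 0.0622]
ee_rot: [1.25, 1.183, -1.25]
force: [0.9, -0.4, -1.2]
opening: 0.0076
```

```bash
python3 -m creep '[{"x":0.002,"y":0,"z":0,"rx":0,"ry":0,"rz":0,"fingers":0},{"x":0.002,"y":0,"z":0,"rx":0,"ry":0,"rz":0,"fingers":0},{"x":0,"y":0,"z":0,"rx":0,"ry":0,"rz":0,"fingers":0}]';python3 -m creep '[{"x":0.0015,"y":0,"z":0,"rx":0,"ry":0,"rz":0,"fingers":0},{"x":0,"y":0,"z":0,"rx":0,"ry":0,"rz":0,"fingers":0}]';python3 -m creep '[{"x":0.001,"y":0,"z":0,"rx":0,"ry":0,"rz":0,"fingers":0},{"x":0,"y":0,"z":0,"rx":0,"ry":0,"rz":0,"fingers":0}]'
```

```text
t: 8.1
eef_pos: [0.5885, -0.2528, 0.0581]
ee_rot: [1.25, 1.183, -1.25]
force: [0.2, -0.4, -1.5]
opening: 0.0081
t: 8.35
eef_pos: [0.5888, -0.253, 0.0571]
ee_rot: [1.25, 1.182, -1.25]
force: [-0.5, -0.3, 1.7]
opening: 0.008
t: 8.6
eef_pos: [0.5888, -0.2531, 0.057]
ee_rot: [1.25, 1.181, -1.25]
force: [-5.1, 2.4, 14.0]
opening: 0.0072
```

```bash
python3 -m creep '[{"x":-0.001,"y":0,"z":0,"rx":0,"ry":0,"rz":0,"fingers":0},{"x":0,"y":0,"z":0,"rx":0,"ry":0,"rz":0,"fingers":0}]'
python3 - <<'E'
from st import *
a=snapshot("top");b=snapshot("side")
a=cv2.resize(a[75:175,400:500],None,fx=6,fy=6,interpolation=2);cv2.imwrite("pics/a4.png",a[:,:,::-1])
b=cv2.resize(b[140:190,315:365],None,fx=8,fy=8,interpolation=2);cv2.imwrite("pics/a4s.png",b[:,:,::-1])
E
```

```text
t: 8.85
eef_pos: [0.5887, -0.253, 0.0571]
ee_rot: [1.25, 1.182, -1.25]
force: [-1.2, -0.3, 6.1]
opening: 0.0073
t 8.85 pos [ 0.5887 -0.253   0.0571] yaw -3.21 q [-0.526  0.394  1.493  0.     1.255 -0.47 ] F [-1.2 -0.3  6.1] M [ 0.07  0.18 -0.  ] op 0.0073
```

View pics/a4.png

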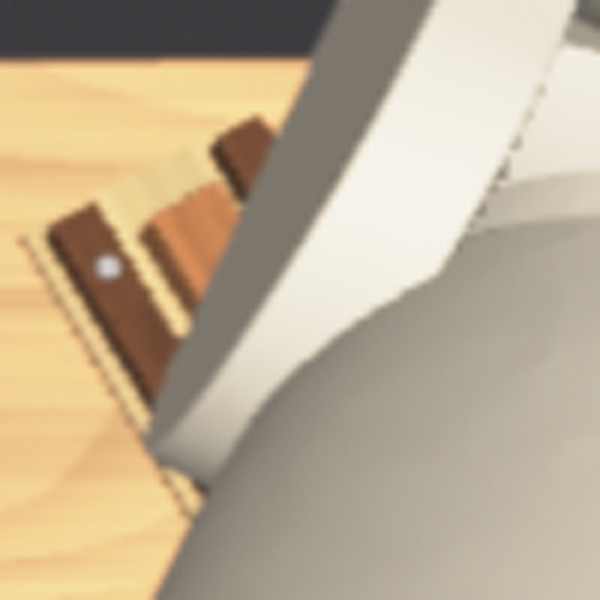

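View pics/a4s.png

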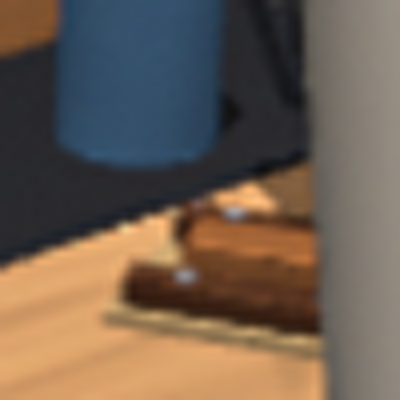

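The batten lies in the channel between the rails, with its far end at about (145,235)–(220,185) and square to them. Now I turn it clockwise.

```bash
python3 -m creep '[{"x":0,"y":0,"z":0,"rx":0.1,"ry":0,"rz":0,"fingers":0},{"x":0,"y":0,"z":0,"rx":0.1,"ry":0,"rz":0,"fingers":0},{"x":0,"y":0,"z":0,"rx":0.1,"ry":0,"rz":0,"fingers":0}]'; python3 st.py; python3 -m creep '[{"x":0,"y":0,"z":0,"rx":0.1,"ry":0,"rz":0,"fingers":0},{"x":0,"y":0,"z":0,"rx":0.1,"ry":0,"rz":0,"fingers":0},{"x":0,"y":0,"z":0,"rx":0.1,"ry":0,"rz":0,"fingers":0}]'; python3 st.py
```

```text
t: 9.32
eef_pos: [0.5889, -0.253, 0.0571]
ee_rot: [1.469, 1.017, -1.468]
force: [-0.1, -0.4, 5.9]
opening: 0.0079
t 9.32 pos [ 0.5889 -0.253   0.0571] yaw -20.58 q [-0.526  0.394  1.493  0.     1.254 -0.167] F [-0.1 -0.4  5.9] M [ 0.04 -0.13  0.13] op 0.0079
t: 9.7
eef_pos: [0.589, -0.253, 0.0571]
ee_rot: [1.676, 0.821, -1.675]
force: [1.3, -0.5, 4.9]
opening: 0.0078
t 9.7 pos [ 0.589  -0.253   0.0571] yaw -37.77 q [-0.526  0.394  1.493  0.     1.254  0.133] F [ 1.3 -0.5  4.9] M [-0.03 -0.24  0.13] op 0.0078
```

```bash
python3 -m creep '[{"x":0,"y":0,"z":0,"rx":0.11,"ry":0,"rz":0,"fingers":0},{"x":0,"y":0,"z":0,"rx":0.11,"ry":0,"rz":0,"fingers":0},{"x":0,"y":0,"z":0,"rx":0.11,"ry":0,"rz":0,"fingers":0},{"x":0,"y":0,"z":0,"rx":0.11,"ry":0,"rz":0,"fingers":0},{"x":0,"y":0,"z":0,"rx":0.11,"ry":0,"rz":0,"fingers":0}]'; python3 -m creep '[{"x":0,"y":0,"z":0,"rx":0,"ry":0,"rz":0,"fingers":0}]'
python3 - <<'E'
from st import *
a=snapshot("top")
a=cv2.resize(a[85:135,400:450],None,fx=12,fy=12,interpolation=2);cv2.imwrite("pics/a5.png",a[:,:,::-1])
E
```

```text
t: 10.32
eef_pos: [0.5889, -0.253, 0.0571]
ee_rot: [2.025, 0.369, -2.023]
force: [1.3, -0.5, 5.0]
opening: 0.0074
t: 10.45
eef_pos: [0.5889, -0.253, 0.0571]
ee_rot: [2.023, 0.373, -2.021]
force: [0.5, -0.6, 6.5]
opening: 0.0076
t 10.45 pos [ 0.5889 -0.253   0.0571] yaw -69.08 q [-0.526  0.394  1.493  0.     1.254  0.68 ] F [ 0.5 -0.6  6.5] M [ 0.03 -0.14 -0.15] op 0.0076
```

View pics/a5.png

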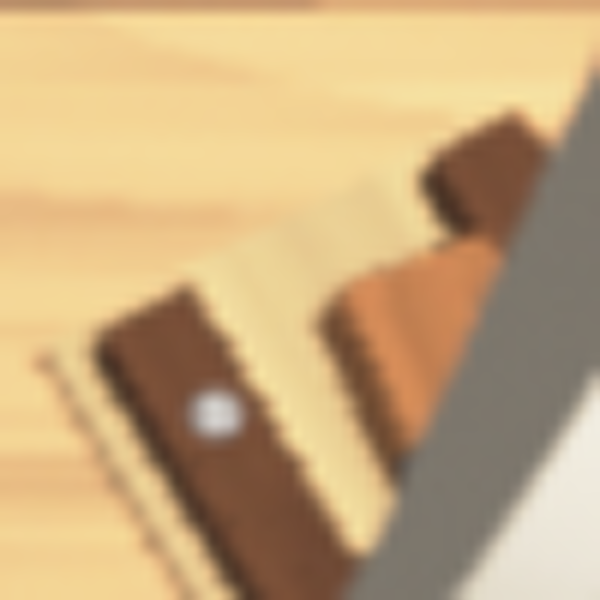

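The batten has swung against the right rail and is braced there. I'll measure its yaw from the left edges.

Run:
```python
from st import *
C=lambda u:cr(u,400,85,12)
for z,l in((.024,[(322,325),(398,485)]),(.044,[(348,305),(412,440)]),(.038,[(190,290),(350,550)]),(.038,[(98,350),(235,590)])):
    p=np.array([onz("top",C(u),z)[:2] for u in l]);d=p[0]-p[1];print(p,np.degrees(np.arctan2(d[1],d[0])))
for yaw in(17,19,21,23):
    a=np.radians(yaw);e=np.array([np.cos(a),np.sin(a)]);n=np.array([-e[1],e[0]])
    P=[[*(st["eef_pos"][:2]+s*e+.015*n),z] for z in(.024,.044) for s in (.07,.04)]
    print(yaw,((proj("top",P)-[400,85]+.5)*12).round(0).tolist())
```

```text
t 10.5 pos [ 0.5888 -0.253   0.0571] yaw -68.97 q [-0.526  0.394  1.493  0.     1.254  0.678] F [-0.2  0.3  5.8] M [-0.08 -0.15 -0.13] op 0.0078
[[ 0.64824077 -0.21816773]
 [ 0.61708556 -0.23002579]] 20.837455454804967
[[ 0.64403699 -0.21689052]
 [ 0.61837234 -0.2266073 ]] 20.736945082411154
[[ 0.65009262 -0.19032554]
 [ 0.60022937 -0.21598073]] 27.226319747513536
[[ 0.63917397 -0.17293911]
 [ 0.59334562 -0.19481634]] 25.51856111965148
17 [[322.0, 309.0], [380.0, 457.0], [353.0, 266.0], [413.0, 417.0]]
19 [[310.0, 316.0], [374.0, 462.0], [342.0, 273.0], [407.0, 422.0]]
21 [[299.0, 323.0], [368.0, 467.0], [330.0, 281.0], [401.0, 428.0]]
23 [[289.0, 331.0], [362.0, 472.0], [319.0, 288.0], [395.0, 433.0]]
```

```bash
python3 -m creep '[{"x":0,"y":0,"z":0,"rx":0.025,"ry":0,"rz":0,"fingers":0},{"x":0,"y":0,"z":0,"rx":0,"ry":0,"rz":0,"fingers":0}]'; python3 st.py; python3 -m creep '[{"x":0,"y":0,"z":0,"rx":0,"ry":0,"rz":0,"fingers":45},{"x":0,"y":0,"z":0,"rx":0,"ry":0,"rz":0,"fingers":45},{"x":0,"y":0,"z":0,"rx":0,"ry":0,"rz":0,"fingers":45},{"x":0,"y":0,"z":0,"rx":0,"ry":0,"rz":0,"fingers":45}]'; python3 -m creep '[{"x":-0.03,"y":0,"z":0,"rx":0,"ry":0,"rz":0,"fingers":45},{"x":-0.05,"y":0,"z":0,"rx":0,"ry":0,"rz":0,"fingers":45},{"x":-0.05,"y":0,"z":0,"rx":0,"ry":0,"rz":0,"fingers":45},{"x":0,"y":0,"z":0,"rx":0,"ry":0,"rz":0,"fingers":45}]'; python3 -c "
from st import *
go([.35,-.5,.19],-71)"
```

```text
t: 10.75
eef_pos: [0.5888, -0.253, 0.0571]
ee_rot: [2.036, 0.352, -2.035]
force: [-0.1, 0.4, 6.3]
opening: 0.0074
t 10.75 pos [ 0.5888 -0.253   0.0571] yaw -70.39 q [-0.526  0.394  1.493  0.     1.254  0.702] F [-0.1  0.4  6.3] M [-0.06 -0.13 -0.03] op 0.0074
t: 11.25
eef_pos: [0.5885, -0.2529, 0.0567]
ee_rot: [2.037, 0.35, -2.037]
force: [-0.6, -0.2, -0.1]
opening: 0.0386
t: 11.75
eef_pos: [0.5898, -0.2535, 0.1912]
ee_rot: [2.04, 0.345, -2.03]
force: [-0.5, 0.4, -0.2]
opening: 0.0381
t 11.75 pos [ 0.5898 -0.2535  0.1912] yaw -70.52 q [-0.526  0.301  1.336  0.     1.499  0.705] F [-0.5  0.4 -0.2] M [-0.    0.05 -0.01] op 0.0381
shift [0.0006 0.1524 0.3083] rx 0.0084
```

```bash
python3 -m creep '[{"x":0,"y":0.0218,"z":0.044,"rx":0,"ry":0,"rz":0,"fingers":45},{"x":0,"y":0.0218,"z":0.044,"rx":0,"ry":0,"rz":0,"fingers":45},{"x":0,"y":0.0218,"z":0.044,"rx":0,"ry":0,"rz":0,"fingers":45},{"x":0,"y":0.0218,"z":0.044,"rx":0,"ry":0,"rz":0,"fingers":45}]'; python3 -m creep '[{"x":0,"y":0.0218,"z":0.044,"rx":0,"ry":0,"rz":0,"fingers":45},{"x":0,"y":0.0218,"z":0.044,"rx":0,"ry":0,"rz":0,"fingers":45},{"x":0,"y":0.0218,"z":0.044,"rx":0,"ry":0,"rz":0,"fingers":45},{"x":0,"y":0,"z":0,"rx":0,"ry":0,"rz":0,"fingers":45}]'
python3 - <<'E'
from st import *
A=snapshot("top");cv2.imwrite("pics/a6f.png",A[:,:,::-1])
a=cv2.resize(A[85:185,400:490],None,fx=6,fy=6,interpolation=2);cv2.imwrite("pics/a6.png",a[:,:,::-1])
E
```

```text
t: 12.25
eef_pos: [0.4504, -0.3945, 0.1859]
ee_rot: [2.037, 0.351, -2.038]
force: [0.9, -0.9, 0.2]
opening: 0.0385
t: 12.75
eef_pos: [0.3466, -0.5012, 0.1856]
ee_rot: [2.039, 0.348, -2.04]
force: [0.5, 0.7, -0.8]
opening: 0.0384
t 12.75 pos [ 0.3466 -0.5012  0.1856] yaw -70.73 q [-1.092  0.241  1.422 -0.     1.48   0.143] F [ 0.5  0.7 -0.8] M [0.01 0.04 0.  ] op 0.0384
```

View pics/a6.png

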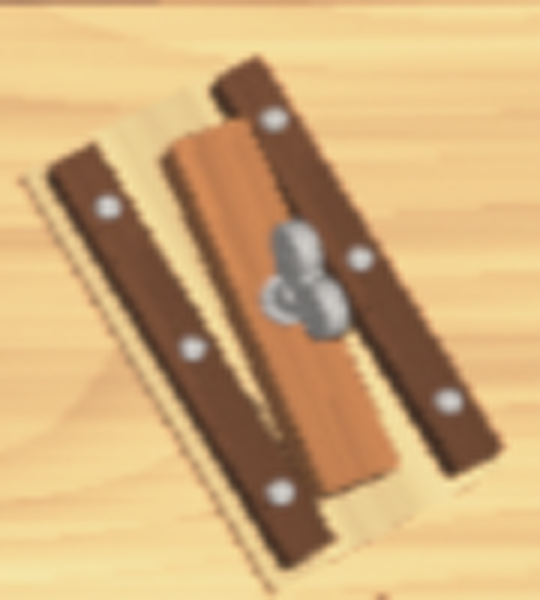

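View pics/a6f.png

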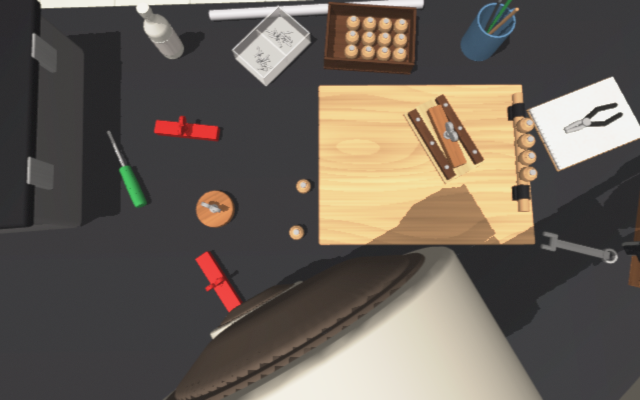

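The batten is in the jig, swung clockwise against the rails. Its corners are at (172,152), (250,122), (397,462) and (325,490), and the wing lobes at (297,248) and (325,305). The knob and the reds have not moved. Now I measure the angle between wing and batten.

Run:
```python
from st import *
I=cv2.imread("pics/a6f.png")
cv2.imwrite("pics/a7.png",cv2.resize(I[115:150,432:470],None,fx=16,fy=16,interpolation=2))
C=lambda u:cr(u,400,85,6)
def y(l,z):
    p=np.array([onz("top",C(u),z)[:2] for u in l]);d=p[0]-p[1];return p.mean(0),np.degrees(np.arctan2(d[1],d[0])),np.linalg.norm(d)
print(y([(211,137),(361,476)],.044)); print(y([(172,152),(325,490)],.044)); print(y([(250,122),(397,462)],.044))
print(y([(297,248),(325,305)],.068)); print(y([(293,222),(332,335)],.070))
```

```text
t 12.8 pos [ 0.3479 -0.5     0.1858] yaw -70.66 q [-1.089  0.241  1.422  0.     1.48   0.144] F [-0.   0.2 -0.4] M [-0.02  0.02 -0.01] op 0.0385
(array([ 0.58607864, -0.25262871]), np.float64(19.101679745653477), np.float64(0.13403951173787843))
(array([ 0.58110106, -0.23888654]), np.float64(19.735813773389264), np.float64(0.13396574683443105))
(array([ 0.59106482, -0.26639461]), np.float64(18.466254951988926), np.float64(0.13412990354306695))
(array([ 0.58820583, -0.25356974]), np.float64(21.28896103194572), np.float64(0.022244349541187994))
(array([ 0.58686709, -0.25326358]), np.float64(14.141105569239302), np.float64(0.042080527416177606))
```

View pics/a7.png

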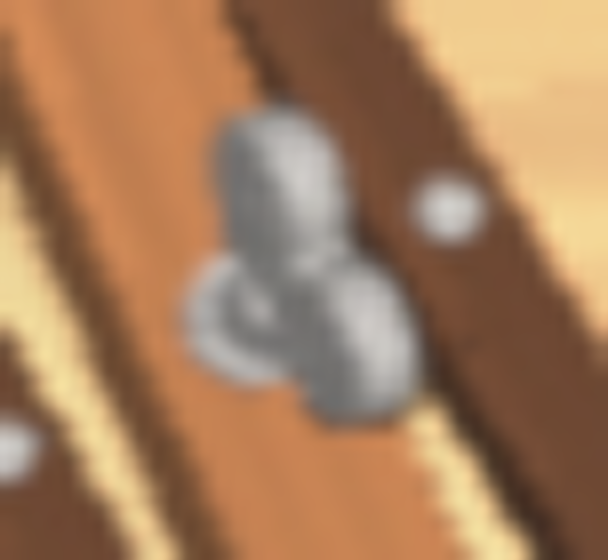

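Run:
```python
from st import *
A=snapshot("side")
cv2.imwrite("pics/a8.png",cv2.resize(A[120:220,290:440],None,fx=5,fy=5,interpolation=2)[:,:,::-1])
# fit wing silhouette in top image: grey mask principal axis vs modelled 44x9x22 box at yaw
I=cv2.imread("pics/a6f.png")[115:150,432:470].astype(int)
m=((I.max(2)-I.min(2))<28)&(I.max(2)>70)
ys,xs=np.nonzero(m);print(m.sum());
for r in m: print(''.join('#' if v else '.' for v in r))
c0=np.array([.5888,-.253])
for yaw in(10,15,18,19.5,21,25):
    a=np.radians(yaw);e=np.array([np.cos(a),np.sin(a)]);n=np.array([-e[1],e[0]])
    P=[[*(c0+s*.013*e),.069] for s in(1,-1)]
    p=(proj("top",P)-[432,115]+.5)*16;d=p[1]-p[0];print(yaw,p.round(0).tolist(),round(np.degrees(np.arctan2(d[1],d[0])),1))
print(np.degrees(np.arctan2(160,80)))
```

```text
t 12.8 pos [ 0.3479 -0.5     0.1858] yaw -70.66 q [-1.089  0.241  1.422  0.     1.48   0.144] F [-0.   0.2 -0.4] M [-0.02  0.02 -0.01] op 0.0385
199
......................................
......................................
......................................
......................................
......................................
......................................
.................#....................
................###...................
..............######..................
..............#######.................
..............#######.................
..............########................
..............########....####........
..............########....####........
..............########.....###........
..............#########...............
..............##########..............
.............############.............
............#############.............
............##############............
............##############............
............###############...........
.............##############...........
..............#############...........
...................#######............
....................#####.............
......................................
##....................................
##....................................
##....................................
......................................
......................................
......................................
......................................
......................................
10 [[292.0, 157.0], [342.0, 346.0]] 75.1
15 [[283.0, 159.0], [350.0, 344.0]] 70.1
18 [[278.0, 161.0], [355.0, 343.0]] 67.1
19.5 [[276.0, 162.0], [357.0, 342.0]] 65.6
21 [[273.0, 163.0], [360.0, 341.0]] 64.1
25 [[267.0, 166.0], [366.0, 338.0]] 60.2
63.43494882292201
```

View pics/a8.png

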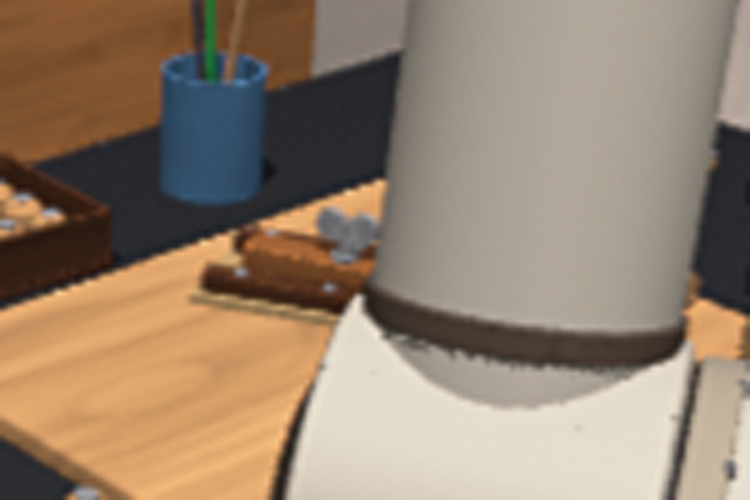

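The wing is within about 2° of the batten's line. The batten lies flat in the jig, and the arm is clear.

```bash
python3 -c "
from rig import *
print(job_done())"
```

```text
the job is handed in; nothing more can be done
None
```

The batten is in the jig's channel with its wing screw turned along it, and I handed the job in after about 13 s of the 40 s allowed.

- **What I did:** I picked the batten up by its wing and laid it in the middle of the channel with the wing still across it. I then turned the wing about 67° clockwise. The rails braced the batten: it swung about 8°, and the wrist then felt about 0.13 N m, which matches the stiff screw. I released the wing and moved the arm clear.
- **Wing angle:** In the last pictures the batten lies in the channel at about 19°, and looks flat. The wing is at 19.6° by the hand's angle, or about 21.5° read from the top picture. The two readings disagree slightly, so the wing is within about 1–2° of the batten's line.
- **Position:** The batten's centre is within about 3 mm of the middle of the jig. That figure comes from the pictures, where jig and batten readings were off by up to 2 mm.
- **Other objects:** In the last top picture the knob and the red look-alikes stand where they were. The highest outside force I read was about 14 N, when the batten was set down.

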